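# Warm a jar of sauce

## Robot

A 6-joint arm with a two-finger parallel gripper is mounted at the origin on the work surface. World frame = base frame: x ahead of the robot, y to its left, z up, the work surface at z = 0. Lengths are in m, angles in rad, forces in N, time in s.
With the tool pointing down it reaches from about 0.425 to 0.95 m from the base axis. Payload 3.5 kg.
Tool frame: the origin (TCP) lies midway between the tips of the shut fingers; the grasp point (between the pads) lies 19 mm behind it; z points along the fingers, y is the line along which they close (so a half turn about z gives the same grasp; the last joint's range is limited). The gripper opens to 85 mm and grips with 20 to 120 N. Pads are 22 mm wide; open, the fingers measure 114 mm over their backs; the gripper's body (76 mm by 85 mm) begins 54 mm behind the grasp point. The pads swing forward as they close: fully open they stand 13 mm farther back than shut.
Start: joints at [1.082, 0.286, 1.577, -0, 1.279, -0.15], TCP at [0.224, 0.637, 0.231] pointing down, gripper open.
Joint ranges: [-2.77, 2.77], [-0.9, 2.22], [0.21, 2.48], [-1.53, 4.67], [0.24, 2.81], [-2.84, 2.84]. Speed limits (rad/s): [2.79, 2.79, 3.14, 3.14, 3.14, 3.14].

## Interface

Orientations are given as a unit quaternion [x, y, z, w].
In Python, from plant import * gives the robot as it stands.
- The arm moves only by the tool move_arm, never from a script. Its argument "moves" is a list of rows, each a list of 3 entries, a list of its own where there are three numbers: the opening, from 0 (shut) to 1 (fully open), then the shift along the tool's x, y, z in m, then the turn, a rotation vector about the tool's x, y, z in rad. A call has exactly 10 rows; each row shifts and turns the commanded pose from where the row before left it, along the tool's axes as they then stand; what a row does not reach is not made up. A row lasts 1/12 s, in which the tool goes at most 41.7 mm and 7.16 degrees, less where a joint would pass 70% of its speed; a pose out of reach is approached as far as the arm can. A call is refused whole if a number of a shift passes 0.0417 or a number of a turn 0.125, either way. A call with a gripper value outside its range is refused whole. The fingers move at their own pace and stop on an object; "grip_force" is the grip in N (left out, the last holds). Time passes only in rows, so rows that do not move let the fingers close, or fill a call up. It gives the time, the measured TCP pose, the force, the opening and the grip force at its end, in the units of the state.
- get_state(): the state, without advancing time (a new reading comes with each control period).
- read_camera(name): name is "scene" or "top" or "wrist"; returns the picture (420x560x3 uint8, red, green, blue); there is no depth.
- camera_params(name): a dict with "fx", "fy", "cx", "cy" (pixels), "rvec" (rotation vector, rad) and "tvec" (3), from world to camera coordinates, as OpenCV has them; the wrist camera has in their place "tool_from_camera" (4x4, takes a point from camera to tool coordinates, whose origin is the TCP and whose axes are the flange's). Camera axes: x right, y down, z forward; pixel columns grow to the right and rows downward; lengths in m; the calibration is good to about 2 mm. A picture is of the moment at which its call begins: read the wrist's pose just before it. camera_params takes no time and is no camera call.
- sign_off(): hands the job in; it is judged then, once.
The state is a dict: "time": time; "qpos": joint angles; "dq": joint speeds; "joint_efforts": joint torques, N m; "eef_pos": TCP position; "tcp_rot": TCP orientation; "contact_force": force on the tool from outside, world axes, zero at the start; "wrist_torque": the same for the moment, N m; "opening": opening from 0.0 (shut) to 1.0 (fully open); "finger_force": force on a finger pad.
Only numpy, scipy, OpenCV 4.12 (cv2) and the standard library are available. Lean on these libraries where they do the work, as an engineer would, in place of code of your own. Each camera call takes 0.05 s, during which the arm holds its last target. There are 200 camera calls.

## Task

Set the squat glass jar of sauce upright in the open basin of the food warmer without dropping it in, and let go of it. Then slide the warmer's steel cover fully shut over it, and after that turn the selector knob to the two-dot mark so that it clicks in there. Leave the bottle, the can and the tumbler that stand beside the warmer where they are.

Things in the scene. Friction and masses are not known exactly. Their poses are not given: they have to be found in the camera images.
- jar: Squat amber glass jar with a dark metal screw lid and paper label: 54 mm diameter, 62 mm tall, about 0.2 kg, the shortest of the upright things beside the warmer; it stands on the counter left or right of the warmer. Origin: centre of its underside, z up along its axis.
- warmer: White counter food warmer, fixed; 290 mm (its x) by 340 mm (its y), body 98 mm high; the front 115 mm (-x side, nearest the robot) is a lower control deck, 68 mm above the counter, with the knob. Behind the deck the left half (+y) holds the open basin; the right half is closed and carries the cover while that is open. Origin: centre of the underside, x to the back, y left.
- basin (a point): Centre of the basin's inner floor, 28 mm above the counter. The basin is open at the top, 150 by 150 mm inside along the warmer's x and y, 70 mm deep, its rim walls 10 to 12 mm thick. Axes as the warmer's.
- cover (a joint): Travel in m of the flat steel sliding cover (165 mm along the warmer's x, 170 mm along y, 6 mm thick, top face 105 mm above the counter): 0 fully shut over the basin, 0.165 fully open; it shuts by sliding along the warmer's +y. It stays where left; about 2 N moves it.
- cover_handle (a point): Middle of the cover's handle: a level dark steel bar 12 mm thick, 80 mm long along the warmer's x, on a post at each end, at the middle of the cover. This point is on the bar's axis, 28 mm above the cover's top face. Axes as the warmer's.
- knob (a joint): Angle of the selector knob in rad, growing clockwise seen from above, 0 to 1.8. Click stops every 0.6: 0 at the short bar mark (off), 0.6 at one dot, 1.2 at two dots, 1.8 at three dots (end stop). A sprung detent draws it into the nearest stop once released; about 0.15 N m turns it.
- knob_grip (a point): On the knob's upright axis at grip height, 100 mm above the counter, 8 mm below its top. Black knob: skirt 48 mm in diameter, 9 mm high, with an upright grip bar 46 mm long, 14 mm thick, top 40 mm above the deck; 83 mm before the warmer's origin, 53 mm from the step behind. The frame turns with the knob: x along the bar; the -x end, with a white line, is the pointer.
- two_dots (a point): The two-dot mark, its middle on the deck 37 mm from the knob's axis: the pointer must point to it. Four black marks lie in an arc on the deck, on the robot's side of the knob: short bar, one, two, three dots (7 mm dots in a row pointing away from the knob), clockwise seen from above, 0.6 rad apart. Axes as the warmer's.
- bottle: Bystander, to be left alone: tall amber syrup bottle with a white cap, 60 mm diameter, 170 mm tall. Origin: centre of its underside.
- can: Bystander, to be left alone: closed steel can with a paper label, 68 mm diameter, 105 mm tall. Origin: centre of its underside.
- tumbler: Bystander, to be left alone: open steel tumbler, 74 mm across the rim, 110 mm tall. Origin: centre of its underside.
Mind the look-alikes: they are no part of the job. Leave any green look-alike of the jar alone.

How it is judged:
By the outcome, as a careful person would: the job done as asked, in the order asked, and still so for the second after the job is handed in, with the robot touching nothing.
It also fails if it takes over 64 s, if anything falls off the work surface, if the arm or the gripper's body presses on something with over 40 N, if the wrist force passes 120 N, or if a joint passes its speed limit or range.

## Working session

There is one attempt and no reset: what is moved stays moved. The work goes in short steps, Python scripts to look and compute and a tool call to move; the robot and the scene stay as the last step left them, time stands still between calls to the robot, and variables do not carry over. Pictures are saved under pics/ and viewed, at most 10 in all, crops included, and the job is handed in when it is done.

Besides the shell and the picture viewer there is one more tool, called after "Request:" as a command line: name --argument value ..., lists and objects as JSON in quotes. move_arm: Moves the arm, as the interface text tells. Its arguments: {"type":"object","properties":{"moves":{"type":"array"},"grip_force":{"type":"number"}},"required":["moves"]}

```bash
mkdir -p pics; cat > h.py <<'E'
from plant import *
import numpy as np, cv2
from scipy.spatial.transform import Rotation as R
def cam(name,s=None):
    p=camera_params(name)
    K=np.array([[p['fx'],0,p['cx']],[0,p['fy'],p['cy']],[0,0,1.]])
    if 'rvec' in p:
        Rw=cv2.Rodrigues(np.array(p['rvec'],float))[0]; t=np.array(p['tvec'],float).ravel()
        return K,Rw,t
    s=s or get_state(); T=np.eye(4); T[:3,:3]=R.from_quat(s['tcp_rot']).as_matrix(); T[:3,3]=s['eef_pos']
    M=np.linalg.inv(T@np.array(p['tool_from_camera'])); return K,M[:3,:3],M[:3,3]
def onplane(c,uv,z):
    K,Rw,t=c; uv=np.atleast_2d(uv).astype(float)
    d=(Rw.T@np.linalg.inv(K)@np.c_[uv,np.ones(len(uv))].T).T; o=-Rw.T@t
    return o+d*((z-o[2])/d[:,2])[:,None]
def proj(c,P):
    K,Rw,t=c; q=(K@(Rw@np.atleast_2d(P).T+t[:,None])).T; return q[:,:2]/q[:,2:]
def snap(name,f):
    s=get_state(); im=read_camera(name); cv2.imwrite('pics/'+f,im[:,:,::-1]); return im,s
E
python3 - <<'E'
from h import *
snap('top','top0.png');snap('scene','scene0.png')
s=get_state();print(s['time'],s['eef_pos'],s['tcp_rot'],s['opening'])
for n in('top','scene'):
    K,Rw,t=cam(n);print(n,-Rw.T@t,Rw.tolist(),K.tolist())
print(camera_params('wrist'))
E
```

```text
0.1 [0.22403692 0.63610714 0.23005544] [ 1.68598976e-01  9.85684155e-01 -1.00811874e-03 -3.39165202e-04] 0.9984596503247697
top [ 0.45149225 -0.03942691  1.47417029] [[0.016804615360113573, -0.9998587441523711, 0.00031087721244845573], [-0.9973808714619338, -0.016784844283127875, -0.07035386445835205], [0.07034914458919617, 0.0008722066462506922, -0.9975220484335846]] [[513.0723690751033, 0.0, 284.29317419741926], [0.0, 513.0723690751033, 202.840581124115], [0.0, 0.0, 1.0]]
scene [1.07276895 0.33866749 0.85284356] [[-0.56526456774121, 0.8248113262554237, -0.012737524763935582], [0.6285657766679225, 0.4206700508122637, -0.6541725863649894], [-0.5342106633699804, -0.3777869564058254, -0.7562380463263063]] [[385.1141818266446, 0.0, 285.63895986466497], [0.0, 385.1141818266446, 212.7944734308325], [0.0, 0.0, 1.0]]
{'fx': 294.7985724659159, 'fy': 294.7985724659159, 'cx': 278.5755779955346, 'cy': 205.13961163003108, 'tool_from_camera': array([[-2.54903696e-04, -9.50194334e-01, -3.11657926e-01,
         8.05159508e-02],
       [ 9.99999533e-01, -5.32593851e-04,  8.05896662e-04,
         1.15303100e-03],
       [-9.31745537e-04, -3.11657575e-01,  9.50194026e-01,
        -1.41673543e-01],
       [ 0.00000000e+00,  0.00000000e+00,  0.00000000e+00,
         1.00000000e+00]])}
```

View pics/top0.png

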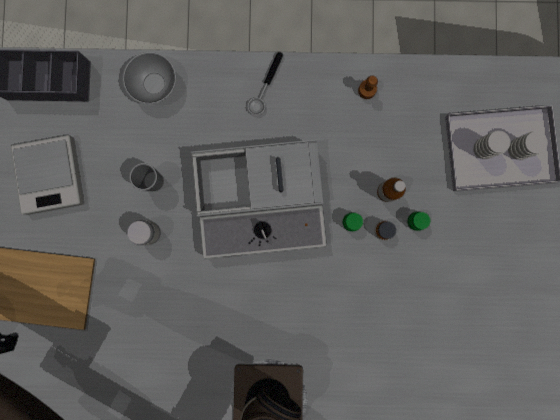

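View pics/scene0.png

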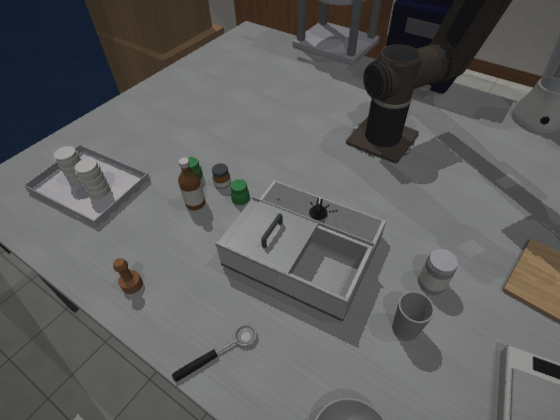

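Top view: the jar candidates are a dark lid at (386,230), green lids at (353,222) and (419,221), and the tall bottle with a white cap at (393,188). The can is at (140,232) and the tumbler at (145,178). By the description, the dark lid at (386,230) is the jar. I'll check this in a close crop and measure.

```bash
python3 - <<'E'
from h import *
a=cv2.imread('pics/top0.png')
cv2.imwrite('pics/crop0.png',cv2.resize(a[130:265,185:435],None,fx=3.2,fy=3.2,interpolation=cv2.INTER_CUBIC))
c=cam('top')
for n,uv,z in [('jar',(386,230),.062),('g1',(353,222),.062),('g2',(419,221),.062),('handle',(278,174),.133),('knob',(262,230),.1),('deckFL',(204,257),.068),('deckFR',(326,248),.068)]:
    print(n,onplane(c,uv,z)[0].round(4))
E
```

```text
jar [ 0.4809 -0.319   0.062 ]
g1 [ 0.5014 -0.2281  0.062 ]
g2 [ 0.5072 -0.4098  0.062 ]
handle [ 0.6219 -0.0204  0.133 ]
knob [0.4746 0.0202 0.1   ]
deckFL [0.3989 0.1782 0.068 ]
deckFR [ 0.429  -0.1541  0.068 ]
```

View pics/crop0.png

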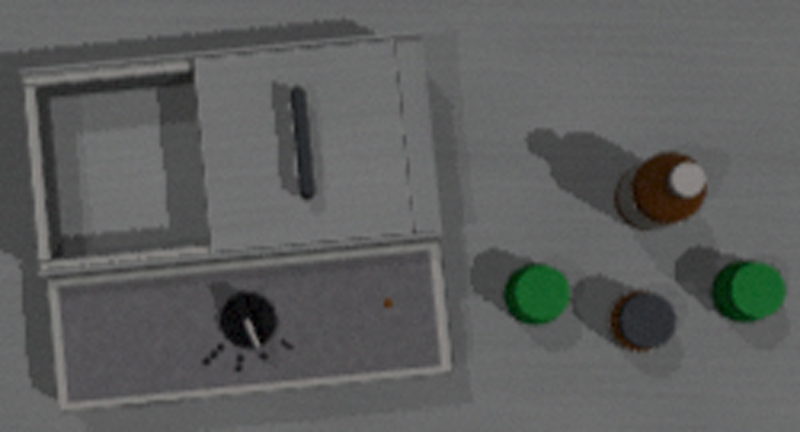

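The crop confirms the jar: amber with a dark lid, at crop (642,320), standing between two green look-alikes. The pointer is at the one-dot mark, and the cover is about 25–30 mm short of fully open. I'm starting the approach.

Request:
move_arm --moves '[[1,[-0.032,-0.024,0],[0,0,0]],[1,[-0.032,-0.024,0],[0,0,0]],[1,[-0.032,-0.024,0],[0,0,0]],[1,[-0.032,-0.024,0],[0,0,0]],[1,[-0.032,-0.024,0],[0,0,0]],[1,[-0.032,-0.024,0],[0,0,0]],[1,[-0.032,-0.024,0],[0,0,0]],[1,[-0.032,-0.024,0],[0,0,0]],[1,[-0.032,-0.024,0],[0,0,0]],[1,[-0.032,-0.024,0],[0,0,0]]]'

```text
time: 0.93
eef_pos: [0.4467, 0.3021, 0.231]
tcp_rot: [0.169, 0.986, -0.0, -0.0]
contact_force: [-0.1, 0.5, 0.6]
opening: 0.998
finger_force: 0.0
```

Request:
move_arm --moves '[[1,[-0.015,-0.036,0],[0,0,0]],[1,[-0.015,-0.036,0],[0,0,0]],[1,[-0.015,-0.036,0],[0,0,0]],[1,[-0.015,-0.036,0],[0,0,0]],[1,[-0.015,-0.036,0],[0,0,0]],[1,[-0.015,-0.036,0],[0,0,0]],[1,[-0.015,-0.036,0],[0,0,0]],[1,[-0.015,-0.036,0],[0,0,0]],[1,[-0.015,-0.036,0],[0,0,0]],[1,[-0.015,-0.036,0],[0,0,0]]]'

```text
time: 1.77
eef_pos: [0.4676, -0.0872, 0.231]
tcp_rot: [0.169, 0.986, 0.0, -0.0]
contact_force: [1.6, -0.5, -0.2]
opening: 1.005
finger_force: 0.0
```

Request:
move_arm --moves '[[1,[-0.015,-0.036,0],[0,0,0]],[1,[-0.015,-0.036,0],[0,0,0]],[1,[-0.015,-0.036,0],[0,0,0]],[1,[-0.015,-0.036,0],[0,0,0]],[1,[-0.015,-0.036,0],[0,0,0]],[1,[-0.015,-0.036,0],[0,0,0]],[1,[0,0,0],[0,0,0.11]],[1,[0,0,0],[0,0,0.11]],[1,[0,0,0],[0,0,0.11]],[1,[0,0,0],[0,0,0.11]]]'

```text
time: 2.6
eef_pos: [0.4808, -0.3193, 0.2305]
tcp_rot: [0.383, 0.924, 0.0, -0.001]
contact_force: [-0.2, -0.1, 0.2]
opening: 1.002
finger_force: 0.0
```

```bash
python3 - <<'E'
from h import *
im,s=snap('wrist','w1.png');print(s['time'],s['eef_pos'],s['tcp_rot'])
c=cam('wrist',s)
print(proj(c,[[.4809,-.319,.062],[.5014,-.2281,.062],[.5072,-.4098,.062],[.4746,.0202,.1]]))
E
```

```text
2.6 [ 0.48081298 -0.31933181  0.23046023] [ 3.82575242e-01  9.23923992e-01  3.21319868e-04 -7.33644112e-04]
[[ 277.8859261   187.16729829]
 [ 354.09225764  140.43341684]
 [ 239.03314393  255.66566338]
 [ 610.73949449 -134.6699131 ]]
```

View pics/w1.png

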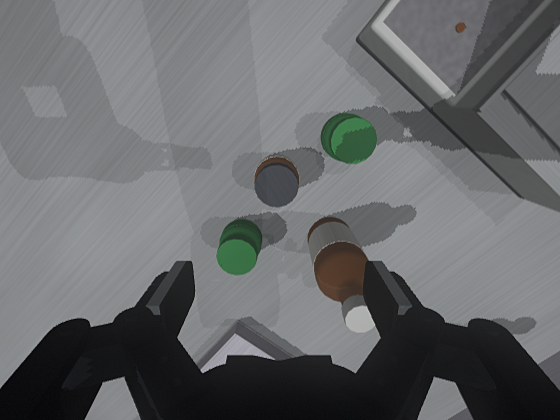

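The wrist view shows the jar's dark lid centred near (277,184), the greens at (349,138) and (239,253), and the bottle cap at (358,315). All are within about 4 mm of prediction. I'll check the bottle clearance before descending.

```bash
python3 - <<'E'
from h import *
s=get_state();c=cam('wrist',s);Rt=R.from_quat(s['tcp_rot']).as_matrix()
for n,uv,z in [('jar',(277,184),.062),('g1',(354,139),.062),('g2',(239,254),.062),('cap',(359,317),.17)]:
    p=onplane(c,uv,z)[0];print(n,p.round(4),(Rt.T@(p-s['eef_pos'])).round(4))
E
```

```text
jar [ 0.4778 -0.317   0.062 ] [ 0.0034 -0.0007  0.1685]
g1 [ 0.5006 -0.2271  0.062 ] [0.0511 0.0789 0.1686]
g2 [ 0.5055 -0.4082  0.062 ] [-0.0808 -0.0453  0.1684]
cap [ 0.5864 -0.33    0.17  ] [-0.0822  0.0672  0.0604]
```

Request:
move_arm --moves '[[1,[0.003,-0.001,0.03],[0,0,0]],[1,[0,0,0.03],[0,0,0]],[1,[0,0,0.03],[0,0,0]],[1,[0,0,0.03],[0,0,0]],[1,[0,0,0.03],[0,0,0]],[1,[0,0,0.03],[0,0,0]],[1,[0,0,0.0225],[0,0,0]],[1,[0,0,0.01],[0,0,0]],[1,[0,0,0],[0,0,0]],[0,[0,0,0],[0,0,0]]]' --grip_force 30

```text
time: 3.48
eef_pos: [0.4786, -0.3178, 0.019]
tcp_rot: [0.379, 0.925, 0.0, -0.0]
contact_force: [0.1, -0.1, 0.6]
opening: 0.885
finger_force: 0.0
```

Request:
move_arm --moves '[[0,[0,0,0],[0,0,0]],[0,[0,0,0],[0,0,0]],[0,[0,0,0],[0,0,0]],[0,[0,0,0],[0,0,0]],[0,[0,0,0],[0,0,0]],[0,[0,0,0],[0,0,0]],[0,[0,0,0],[0,0,0]],[0,[0,0,0],[0,0,0]],[0,[0,0,0],[0,0,0]],[0,[0,0,0],[0,0,0]]]'

```text
time: 4.32
eef_pos: [0.4797, -0.3192, 0.0215]
tcp_rot: [0.379, 0.925, -0.001, 0.002]
contact_force: [-0.8, -0.8, 6.8]
opening: 0.604
finger_force: 32.1
```

Request:
move_arm --moves '[[0,[0,0,-0.01],[0,0,0]],[0,[0,0,-0.02],[0,0,0]],[0,[0,0,-0.03],[0,0,0]],[0,[0,0,-0.03],[0,0,0]],[0,[0,0,-0.03],[0,0,0]],[0,[0,0,-0.03],[0,0,0]],[0,[0,0,-0.03],[0,0,0]],[0,[0,0,-0.03],[0,0,0]],[0,[0,0,0],[0,0,0]],[0,[0,0,0],[0,0,0]]]' --grip_force 35

```text
time: 5.15
eef_pos: [0.4792, -0.3182, 0.2315]
tcp_rot: [0.38, 0.925, -0.001, 0.002]
contact_force: [0.2, 0.0, -2.1]
opening: 0.604
finger_force: 37.3
```

```bash
python3 - <<'E'
from h import *
im,s=snap('top','top1.png');print(s['time'],s['eef_pos'],s['opening'])
# crop x 185..335, y 130..265 at 5x
cv2.imwrite('pics/crop1.png',cv2.resize(im[130:265,190:345,::-1],None,fx=4.4,fy=4.4,interpolation=cv2.INTER_CUBIC))
w,s=snap('wrist','w2.png')
E
```

```text
5.15 [ 0.47917713 -0.3181736   0.23145476] 0.603507135678693
```

View pics/crop1.png

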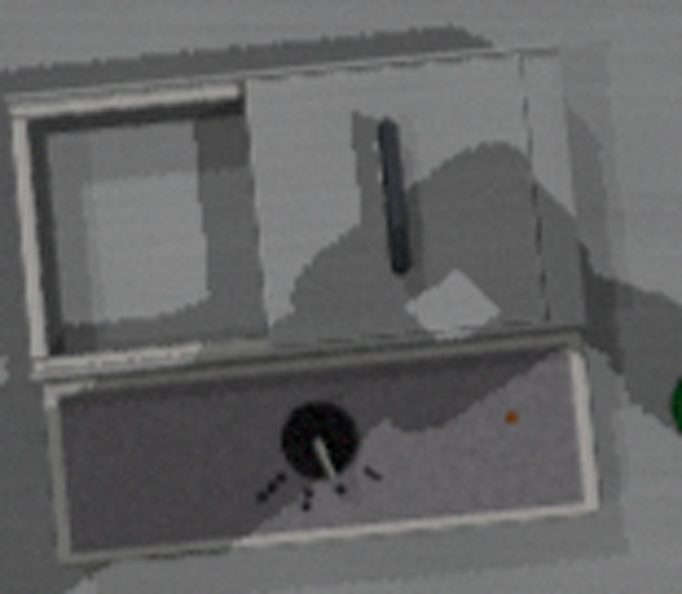

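View pics/w2.png

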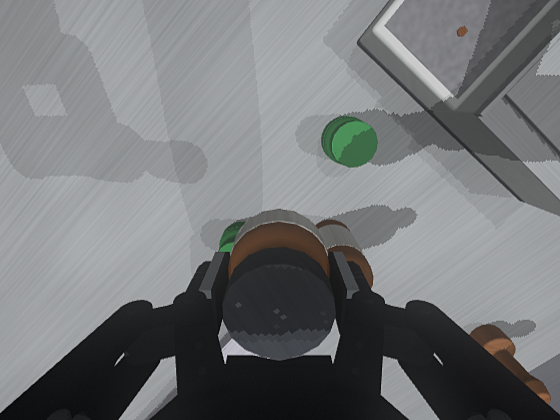

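The jar is held upright and centred between the pads (wrist view, lid at (278,310)). Top crop: basin inner corners at (30,122) and (52,350), cover edge near u=250–268, handle from (387,120) to (401,272), and the pointer at one dot.

```bash
cat > m.py <<'E'
from h import *
c=cam('top')
def P(u,v,z): return onplane(c,(190+u/4.4,130+v/4.4),z)[0]
E
python3 - <<'E'
from m import *
bl=P(8,97,.098);fl=P(33,372,.098);br=P(558,50,.098);fr=P(583,328,.098)
print('body corners BL FL BR FR',bl,fl,br,fr)
print(np.linalg.norm(bl-fl),np.linalg.norm(bl-br))
h1=P(387,120,.139);h2=P(401,272,.139);print('handle',h1,h2,(h1+h2)/2,np.linalg.norm(h1-h2))
dl=P(62,560,.068);dr=P(597,510,.068);print('deck',dl,dr,np.linalg.norm(dl-dr))
yaw=np.mean([np.arctan2(*(a-b)[:2]*[-1,1]) for a,b in ((bl,br),(fl,fr),(dl,dr))])
for a,b in ((bl,br),(fl,fr),(dl,dr)): print('yaw',np.arctan2(-(a-b)[0],(a-b)[1]))
print('yaw handle',np.arctan2((h1-h2)[1],(h1-h2)[0]))
k=P(320,440,.075);print('knob',k)
for n,p in(('bar',(373,472)),('1',(341,490)),('2',(307,499)),('3',(270,488))):
    d=P(*p,.068)-k;print(n,np.linalg.norm(d),np.arctan2(d[1],d[0]))
tip=P(334,482,.108); 
ux=np.array([np.cos(yaw),np.sin(yaw)]);uy=np.array([-ux[1],ux[0]])
org=(dl+dr)[:2]/2+ux*.145
# from body: back corners avg minus .145, 
org2=(bl+br)[:2]/2-ux*.145
print('yaw',yaw,'org',org,org2,'knob pred',org-.083*ux)
w=lambda p:[(p[:2]-org)@ux,(p[:2]-org)@uy]
print('inner basin BL FL',w(P(30,122,.098)),w(P(52,350,.098)),'handle',w((h1+h2)/2),'knob',w(k),'cover edge',w(P(250,90,.105)),w(P(268,335,.105)))
E
```

```text
body corners BL FL BR FR [0.68218864 0.2144461  0.098     ] [0.51313038 0.19420314 0.098     ] [ 0.717136   -0.12360548  0.098     ] [ 0.54567947 -0.1409981   0.098     ]
0.17026588619266675 0.3398531853322707
handle [ 0.66527873 -0.01960641  0.139     ] [ 0.57438081 -0.02952763  0.139     ] [ 0.61982977 -0.02456702  0.139     ] 0.09143774922725328
deck [0.39819893 0.17797921 0.068     ] [ 0.43465053 -0.15321177  0.068     ] 0.3331909149712376
yaw 0.10301283584403752
yaw 0.0967996313328688
yaw 0.109620962022875
yaw handle 0.1087164854800129
knob [0.47503383 0.01927918 0.075     ]
bar 0.03883688132785325 -2.097029790681929
1 0.034183061436735954 -2.7308057357000477
2 0.038040699776704504 2.9357667943123364
3 0.04365534692875243 2.3466558947078178
yaw 0.10314447639992712 org [0.5606541  0.02731317] [0.55543295 0.03049086] knob pred [0.47809522 0.01876735]
inner basin BL FL [np.float64(0.12351249840856766), np.float64(0.1612906775828633)] [np.float64(-0.017681127636689917), np.float64(0.15834030601297536)] handle [np.float64(0.053519499972879775), np.float64(-0.057697283646570056)] knob [np.float64(-0.08599241815108975), np.float64(0.0008243218771594919)] cover edge [np.float64(0.13040122805440788), np.float64(0.02450263676715418)] [np.float64(-0.020390044331534237), np.float64(0.025799361061407493)]
```

Request:
move_arm --moves '[[0,[0,0,0],[0,0,0.1145]],[0,[0,0,0],[0,0,0.1145]],[0,[0,0,0],[0,0,0.1145]],[0,[0,0,0],[0,0,0.1145]],[0,[0,0,0],[0,0,0.1145]],[0,[0,0,0],[0,0,0.1145]],[0,[0.02,0.008,0],[0,0,0]],[0,[0.035,0.0145,0],[0,0,0]],[0,[0.035,0.0145,0],[0,0,0]],[0,[0.035,0.0145,0],[0,0,0]]]'

```text
time: 6.08
eef_pos: [0.5153, -0.1861, 0.2255]
tcp_rot: [0.67, 0.743, -0.0, -0.003]
contact_force: [-0.1, -0.3, -2.0]
opening: 0.601
finger_force: 37.3
```

Request:
move_arm --moves '[[0,[0.035,0.0145,0],[0,0,0]],[0,[0.035,0.0145,0],[0,0,0]],[0,[0.035,0.0145,0],[0,0,0]],[0,[0.035,0.0145,0],[0,0,0]],[0,[0.035,0.0145,0],[0,0,0]],[0,[0.035,0.0145,0],[0,0,0]],[0,[0.035,0.0145,0],[0,0,0]],[0,[0.034,0.012,0],[0,0,0]],[0,[0.02,0.007,0],[0,0,0]],[0,[0,0,0],[0,0,0]]]'

```text
time: 6.92
eef_pos: [0.6038, 0.1262, 0.2253]
tcp_rot: [0.667, 0.745, -0.001, -0.003]
contact_force: [-0.6, 0.2, -3.1]
opening: 0.604
finger_force: 37.3
```

```bash
python3 - <<'E'
from h import *
im,s=snap('wrist','w3.png');print(s['time'],s['eef_pos'],s['tcp_rot'])
Rt=R.from_quat(s['tcp_rot']).as_matrix();print(Rt.T@(np.array([.6056,.1225,.231])-s['eef_pos']))
# expected basin rim inner corners / jar drawn as points
y=.104;ux=np.array([np.cos(y),np.sin(y)]);uy=np.array([-ux[1],ux[0]])
c=cam('wrist',s)
for a,b in((.133,.159),(-.017,.159),(-.017,.025),(.133,.025)): print((a,b),proj(c,[*(np.array([.557,.029])+a*ux+b*uy),.098])[0].round())
E
```

```text
6.9167 [0.60378151 0.12623081 0.22530246] [ 0.66728271  0.74479917 -0.00115639 -0.00257758]
[-0.00389434  0.00136974 -0.00571364]
(0.133, 0.159) [366. 126.]
(-0.017, 0.159) [196. 125.]
(-0.017, 0.025) [207. 261.]
(0.133, 0.025) [353. 262.]
```

View pics/w3.png

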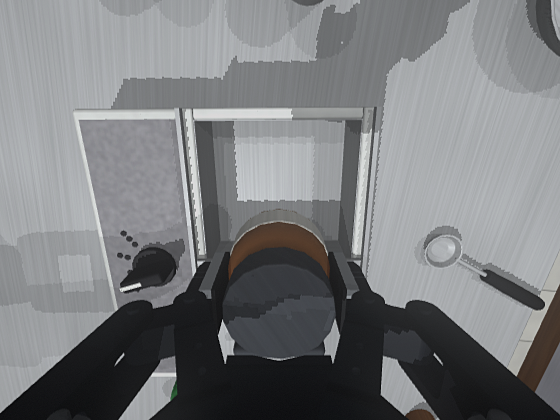

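Basin inner corners appear at (193,120) and (364,121), so the jar is centred to about 2 mm with no lateral correction needed. Lowering now.

Request:
move_arm --moves '[[0,[0,0,0.02],[0,0,0]],[0,[0,0,0.025],[0,0,0]],[0,[0,0,0.025],[0,0,0]],[0,[0,0,0.025],[0,0,0]],[0,[0,0,0.025],[0,0,0]],[0,[0,0,0.02],[0,0,0]],[0,[0,0,0.015],[0,0,0]],[0,[0,0,0.01],[0,0,0]],[0,[0,0,0.003],[0,0,0]],[0,[0,0,0],[0,0,0]]]'

```text
time: 7.8
eef_pos: [0.6039, 0.1212, 0.0592]
tcp_rot: [0.669, 0.743, -0.001, -0.001]
contact_force: [-1.2, -0.2, -2.3]
opening: 0.606
finger_force: 37.3
```

Request:
move_arm --moves '[[0,[0,0,0.002],[0,0,0]],[0,[0,0,0.002],[0,0,0]],[0,[0,0,0.001],[0,0,0]],[0,[0,0,0.001],[0,0,0]],[0,[0,0,0.001],[0,0,0]],[0,[0,0,0.001],[0,0,0]],[0,[0,0,0.001],[0,0,0]],[0,[0,0,0],[0,0,0]],[0,[0,0,0],[0,0,0]],[0,[0,0,0],[0,0,0]]]'

```text
time: 8.63
eef_pos: [0.6051, 0.122, 0.0519]
tcp_rot: [0.669, 0.743, 0.0, 0.0]
contact_force: [-0.4, -0.0, -1.6]
opening: 0.602
finger_force: 37.3
```

Request:
move_arm --moves '[[0,[0,0,0.001],[0,0,0]],[0,[0,0,0.001],[0,0,0]],[0,[0,0,0.001],[0,0,0]],[0,[0,0,0],[0,0,0]],[0,[0,0,0],[0,0,0]],[0,[0,0,0],[0,0,0]],[0,[0,0,0],[0,0,0]],[0,[0,0,0],[0,0,0]],[0,[0,0,0],[0,0,0]],[0,[0,0,0],[0,0,0]]]'

```text
time: 9.47
eef_pos: [0.6052, 0.1221, 0.0496]
tcp_rot: [0.669, 0.743, 0.0, -0.0]
contact_force: [-3.0, 1.2, 5.1]
opening: 0.604
finger_force: 38.0
```

The jar is on the floor. Releasing and retreating.

Request:
move_arm --moves '[[0.66,[0,0,0],[0,0,0]],[0.7,[0,0,0],[0,0,0]],[0.8,[0,0,0],[0,0,0]],[0.8,[0,0,0],[0,0,0]],[0.8,[0,0,0],[0,0,0]],[0.8,[0,0,-0.01],[0,0,0]],[0.8,[0,0,-0.02],[0,0,0]],[0.8,[0,0,-0.03],[0,0,0]],[0.8,[0,0,-0.03],[0,0,0]],[0.8,[0,0,-0.03],[0,0,0]]]'

```text
time: 10.3
eef_pos: [0.6049, 0.122, 0.1706]
tcp_rot: [0.669, 0.743, 0.0, 0.0]
contact_force: [0.2, -0.1, 0.4]
opening: 0.802
finger_force: 0.0
```

```bash
python3 - <<'E'
from h import *
im,s=snap('wrist','w4.png');print(s['time'],s['eef_pos'],s['tcp_rot'],s['contact_force'])
E
```

```text
10.3 [0.60488401 0.12197428 0.17062334] [6.69015043e-01 7.43248862e-01 1.39421541e-05 3.80682293e-05] [ 0.21470136 -0.12333479  0.43483706]
```

View pics/w4.png

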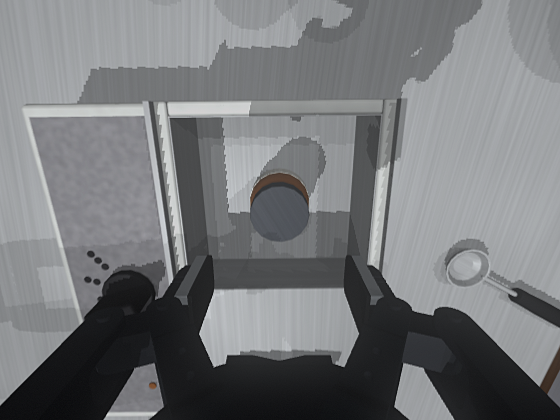

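The jar stands upright and free in the basin (lid at (279,212)). Next I'll push the cover by its handle from the right with the fingers partly closed.

Request:
move_arm --moves '[[0.4,[0,0,-0.02],[0,0,0]],[0.4,[-0.036,0,0],[0,0,0]],[0.4,[-0.036,0,0],[0,0,0]],[0.4,[-0.036,0,0],[0,0,0]],[0.4,[-0.036,0,0],[0,0,0]],[0.4,[-0.039,0,0],[0,0,0]],[0.4,[0,0,0],[0,0,0]],[0.4,[0,0,0.037],[0,0,0]],[0.4,[0,0,0.027],[0,0,0]],[0.4,[0,0,0.01],[0,0,0]]]'

```text
time: 11.18
eef_pos: [0.6216, -0.0595, 0.1107]
tcp_rot: [0.669, 0.743, -0.002, -0.003]
contact_force: [-0.6, 0.2, -1.2]
opening: 0.403
finger_force: 0.0
```

Request:
move_arm --moves '[[0.4,[0,0,0],[0,0,0]],[0.4,[0.004,0,0],[0,0,0]],[0.4,[0.005,0,0],[0,0,0]],[0.4,[0.005,0,0],[0,0,0]],[0.4,[0.005,0,0],[0,0,0]],[0.4,[0.005,0,0],[0,0,0]],[0.4,[0.008,0,0],[0,0,0]],[0.4,[0.008,0,0],[0,0,0]],[0.4,[0.008,0,0],[0,0,0]],[0.4,[0.008,0,0],[0,0,0]]]'

```text
time: 12.02
eef_pos: [0.6185, -0.0036, 0.1153]
tcp_rot: [0.669, 0.743, 0.0, 0.0]
contact_force: [1.4, -2.0, 1.3]
opening: 0.399
finger_force: 1.2
```

Request:
move_arm --moves '[[0.4,[0.01,0,0],[0,0,0]],[0.4,[0.01,0,0],[0,0,0]],[0.4,[0.01,0,0],[0,0,0]],[0.4,[0.01,0,0],[0,0,0]],[0.4,[0.01,0,0],[0,0,0]],[0.4,[0.01,0,0],[0,0,0]],[0.4,[0.01,0,0],[0,0,0]],[0.4,[0.01,0,0],[0,0,0]],[0.4,[0.006,0,0],[0,0,0]],[0.4,[0.003,0,0],[0,0,0]]]'

```text
time: 12.85
eef_pos: [0.6085, 0.0855, 0.1144]
tcp_rot: [0.669, 0.744, -0.0, -0.0]
contact_force: [-1.7, -2.7, 1.5]
opening: 0.402
finger_force: 1.1
```

Request:
move_arm --moves '[[0.4,[0.002,0,0],[0,0,0]],[0.4,[0.002,0,0],[0,0,0]],[0.4,[0.002,0,0],[0,0,0]],[0.4,[0.002,0,0],[0,0,0]],[0.4,[0.002,0,0],[0,0,0]],[0.4,[0,0,0],[0,0,0]],[0.4,[0,0,0],[0,0,0]],[0.4,[0,0,0],[0,0,0]],[0.4,[0,0,0],[0,0,0]],[0.4,[0,0,0],[0,0,0]]]'

```text
time: 13.68
eef_pos: [0.6084, 0.0944, 0.1151]
tcp_rot: [0.669, 0.743, 0.001, 0.0]
contact_force: [0.4, -0.7, -0.5]
opening: 0.397
finger_force: 0.0
```

Request:
move_arm --moves '[[0.4,[0.002,0,0],[0,0,0]],[0.4,[0.002,0,0],[0,0,0]],[0.4,[0.002,0,0],[0,0,0]],[0.4,[0.001,0,0],[0,0,0]],[0.4,[0.001,0,0],[0,0,0]],[0.4,[0,0,0],[0,0,0]],[0.4,[0,0,0],[0,0,0]],[0.4,[0,0,0],[0,0,0]],[0.4,[0,0,0],[0,0,0]],[0.4,[0,0,0],[0,0,0]]]'

```text
time: 14.52
eef_pos: [0.607, 0.1022, 0.1148]
tcp_rot: [0.669, 0.743, 0.0, -0.0]
contact_force: [-0.1, 0.1, 1.5]
opening: 0.401
finger_force: 0.3
```

Request:
move_arm --moves '[[0.4,[0.001,0,0],[0,0,0]],[0.4,[0.001,0,0],[0,0,0]],[0.4,[0.001,0,0],[0,0,0]],[0.4,[0.001,0,0],[0,0,0]],[0.4,[0,0,0],[0,0,0]],[0.4,[0,0,0],[0,0,0]],[0.4,[0,0,0],[0,0,0]],[0.4,[0,0,0],[0,0,0]],[0.4,[0,0,0],[0,0,0]],[0.4,[0,0,0],[0,0,0]]]'

```text
time: 15.35
eef_pos: [0.6067, 0.1059, 0.1148]
tcp_rot: [0.669, 0.743, -0.0, 0.0]
contact_force: [0.6, -3.0, 1.0]
opening: 0.405
finger_force: 1.5
```

Request:
move_arm --moves '[[0.4,[0.001,0,0],[0,0,0]],[0.4,[0.001,0,0],[0,0,0]],[0.4,[0.001,0,0],[0,0,0]],[0.4,[0.001,0,0],[0,0,0]],[0.4,[0,0,0],[0,0,0]],[0.4,[0,0,0],[0,0,0]],[0.4,[0,0,0],[0,0,0]],[0.4,[0,0,0],[0,0,0]],[0.4,[0,0,0],[0,0,0]],[0.4,[0,0,0],[0,0,0]]]'

```text
time: 16.18
eef_pos: [0.6067, 0.1062, 0.1149]
tcp_rot: [0.668, 0.744, -0.003, 0.003]
contact_force: [-0.2, -13.5, -0.2]
opening: 0.401
finger_force: 6.5
```

The cover has hit its end stop: force rose to 13.5 N with no further travel. Backing off and going over the knob.

Request:
move_arm --moves '[[0.4,[-0.007,0,0],[0,0,0]],[0.4,[-0.007,0,0],[0,0,0]],[0.4,[0,0,-0.03],[0,0,0]],[0.4,[0,0,-0.03],[0,0,0]],[0.4,[0,0,-0.03],[0,0,0]],[0.5,[-0.012,-0.028,0],[0,0,0]],[0.5,[-0.012,-0.028,0],[0,0,0]],[0.5,[-0.012,-0.028,0],[0,0,0]],[0.5,[-0.012,-0.028,0],[0,0,0]],[0.5,[-0.012,-0.027,0],[0,0,0]]]'

```text
time: 17.02
eef_pos: [0.4743, 0.0223, 0.2045]
tcp_rot: [0.669, 0.743, 0.001, -0.001]
contact_force: [0.7, -0.8, 0.2]
opening: 0.496
finger_force: 0.0
```

Request:
move_arm --moves '[[0.5,[0,0,0],[0,0,-0.117]],[0.5,[0,0,0],[0,0,-0.117]],[0.5,[0,0,0],[0,0,-0.117]],[0.5,[0,0,0],[0,0,-0.117]],[0.5,[0,0,0],[0,0,-0.117]],[0.5,[0,0,0],[0,0,-0.117]],[0.5,[0,0,0],[0,0,-0.117]],[0.5,[0,0,0],[0,0,-0.117]],[0.5,[0,0,0],[0,0,-0.117]],[0.5,[0,0,0],[0,0,-0.117]]]'

```text
time: 17.85
eef_pos: [0.4757, 0.0227, 0.2047]
tcp_rot: [0.145, 0.989, 0.001, -0.0]
contact_force: [-0.4, -0.9, 0.2]
opening: 0.499
finger_force: 0.0
```

Request:
move_arm --moves '[[0.5,[0,0,0],[0,0,-0.117]],[0.5,[0,0,0],[0,0,-0.117]],[0.5,[0,0,0],[0,0,-0.117]],[0.5,[0,0,0],[0,0,-0.117]],[0.5,[0,0,0],[0,0,-0.117]],[0.5,[0,0,0],[0,0,-0.117]],[0.5,[0,0,0],[0,0,0]],[0.5,[0,0,0],[0,0,0]],[0.5,[0,0,0],[0,0,0]],[0.5,[0,0,0],[0,0,0]]]'

```text
time: 18.68
eef_pos: [0.4758, 0.0221, 0.2048]
tcp_rot: [-0.201, 0.98, 0.0, 0.0]
contact_force: [1.1, 0.4, -0.8]
opening: 0.499
finger_force: 0.0
```

```bash
python3 - <<'E'
from h import *
im,s=snap('wrist','w5.png');print(s['time'],s['eef_pos'],s['tcp_rot'],s['qpos'])
c=cam('wrist',s);Rt=R.from_quat(s['tcp_rot']).as_matrix();print('yaw',np.arctan2(Rt[1,0],Rt[0,0])%6.2832)
print(proj(c,[[.475,.020,.108],[.475,.020,.068]]))
E
```

```text
18.6833 [0.47579173 0.0220879  0.20479325] [-2.00872441e-01  9.79617377e-01  2.35171360e-04  5.00649473e-05] [-1.67320842e-01 -1.38993050e-01  2.07732768e+00  5.08715636e-04
  1.20333459e+00 -2.14279682e+00]
yaw 3.5461041814637277
[[275.0778598  204.75321276]
 [275.47298171 192.04482592]]
```

View pics/w5.png

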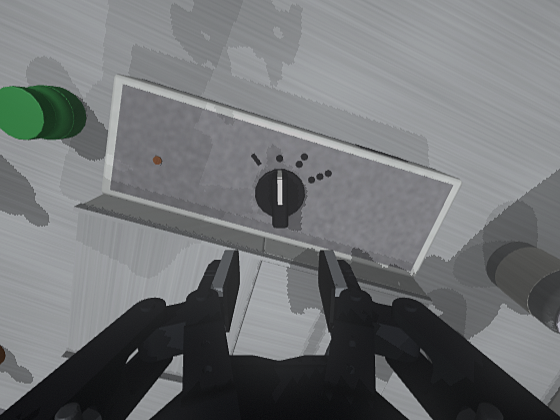

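The pointer is on one dot at (280,157), in line with the tool's x axis. The knob centre is at (280,193), about 2–3 mm off. Descending to grip.

Request:
move_arm --moves '[[0.5,[0.003,0.002,0.02],[0,0,0]],[0.5,[0,0,0.03],[0,0,0]],[0.5,[0,0,0.03],[0,0,0]],[0.5,[0,0,0.025],[0,0,0]],[0.5,[0,0,0.01],[0,0,0]],[0.5,[0,0,0.005],[0,0,0]],[0.5,[0,0,0],[0,0,0]],[0.5,[0,0,0],[0,0,0]],[0,[0,0,0],[0,0,0]],[0,[0,0,0],[0,0,0]]]' --grip_force 40

```text
time: 19.57
eef_pos: [0.4736, 0.0224, 0.0865]
tcp_rot: [-0.202, 0.979, -0.001, 0.002]
contact_force: [0.7, -1.0, -0.4]
opening: 0.225
finger_force: 0.0
```

Request:
move_arm --moves '[[0,[0,0,0],[0,0,0]],[0,[0,0,0],[0,0,0]],[0,[0,0,0],[0,0,0]],[0,[0,0,0],[0,0,0]],[0,[0,0,0],[0,0,0]],[0,[0,0,0],[0,0,0]],[0,[0,0,0],[0,0,0]],[0,[0,0,0],[0,0,0]],[0,[0,0,0],[0,0,0]],[0,[0,0,0],[0,0,0]]]'

```text
time: 20.4
eef_pos: [0.4736, 0.0222, 0.0865]
tcp_rot: [-0.202, 0.979, -0.001, 0.001]
contact_force: [-0.0, -1.1, 6.2]
opening: 0.159
finger_force: 41.3
```

Request:
move_arm --moves '[[0,[0,0,0],[0,0,0.07]],[0,[0,0,0],[0,0,0.07]],[0,[0,0,0],[0,0,0.07]],[0,[0,0,0],[0,0,0.07]],[0,[0,0,0],[0,0,0.07]],[0,[0,0,0],[0,0,0.07]],[0,[0,0,0],[0,0,0.07]],[0,[0,0,0],[0,0,0.07]],[0,[0,0,0],[0,0,0.05]],[0,[0,0,0],[0,0,0]]]'

```text
time: 21.23
eef_pos: [0.4736, 0.0219, 0.0865]
tcp_rot: [0.102, 0.995, -0.001, 0.002]
contact_force: [-1.5, -1.4, 5.5]
opening: 0.149
finger_force: 42.1
```

Request:
move_arm --moves '[[0,[0,0,0],[0,0,0]],[0,[0,0,0],[0,0,0]],[0.3,[0,0,0],[0,0,0]],[0.45,[0,0,0],[0,0,0]],[0.45,[0,0,0],[0,0,0]],[0.45,[0,0,0],[0,0,0]],[0.45,[0,0,-0.02],[0,0,0]],[0.45,[0,0,-0.03],[0,0,0]],[0.45,[0,0,-0.03],[0,0,0]],[0.45,[0,0,-0.04],[0,0,0]]]'

```text
time: 22.07
eef_pos: [0.4703, 0.0229, 0.2034]
tcp_rot: [0.102, 0.995, 0.0, -0.003]
contact_force: [0.7, -0.3, -0.1]
opening: 0.447
finger_force: 0.0
```

```bash
python3 - <<'E'
from h import *
w,s=snap('wrist','w6.png');t,_=snap('top','top2.png');print(s['time'],s['eef_pos'],s['tcp_rot'],s['contact_force'])
b=cv2.resize(t[130:265,190:345,::-1],(400,348),interpolation=cv2.INTER_CUBIC)
a=cv2.resize(w[:,:,::-1],(400,300)); a=np.vstack([a,np.zeros((48,400,3),np.uint8)])
cv2.imwrite('pics/fin.png',np.hstack([a,b]))
E
```

```text
22.0667 [0.47032786 0.02293655 0.20341946] [ 1.01769599e-01  9.94803659e-01  2.80449080e-04 -2.92405212e-03] [ 0.66373974 -0.34260153 -0.12107946]
```

View pics/fin.png

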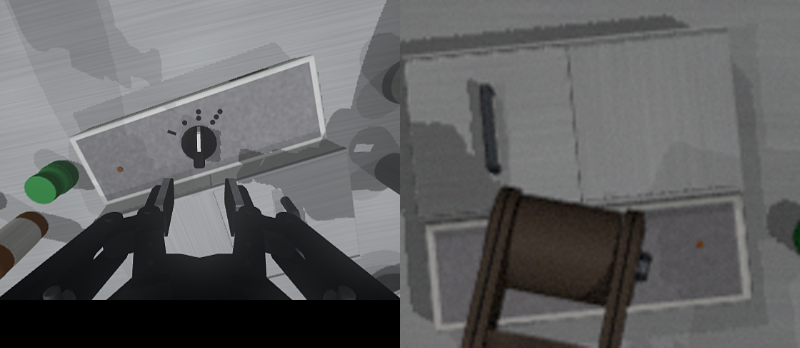

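The pointer (198,140) points at the two dots (198,115). The cover reaches the left rim, and the arm is clear. Handing in.

```bash
python3 -c "
from plant import *
print(sign_off())"
```

```text
the job is handed in; nothing more can be done
None
```

The job is done and handed in: the jar stands upright in the basin, the cover is shut against its end stop, and the knob points at the two dots. The bottle, can, tumbler and green look-alikes were not touched; it took about 22 of the 64 s.

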